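Post the wide slicer insert into its slanted storage block

TASK

Take the wider of the two white slicer inserts out of the drying stand and push it, thin foot first, through the narrow slot of the slanted wooden storage block, against the sprung flap inside, until it is fully home on the bottom. The block has slid a little forward or back in its tray, so feel for the slot. Leave the insert there, leave the narrower one in the stand and do not disturb the mug, glass, tub or lemon.

Things in the scene. Friction and masses are not known exactly. Their poses are not given: they have to be found in the camera images.
- wide_insert_center (a point): Centre of the wider insert: flat white plastic plate 8 mm thick (its x), 110 wide (y), 130 tall (z), 0.1-0.2 kg, steel blade strip across it, grip ribs near its top edge; front and back alike. It starts upright in one of the stand's two bays, underside 10 mm and top edge 140 mm over the worktop. The lowest 6 mm of its foot are thinned to 5 mm (x) and 106 mm (y).
- small_insert_center (a point): Centre of the narrower insert, an equal plate of 8 x 76 x 130 mm (x, y, z), upright in the other bay, parallel to the wide one, 70 mm from it; which bay holds which varies. It stays there.
- stand: Fixed drying stand: grey base 150 (x) x 130 (y) x 10 mm, origin at the centre of its underside. Each bay, at x = -35 and +35 mm, is the 13 mm gap between two wire hoops (along y, 70 mm long, 63 mm high over the worktop) in which an insert stands.
- tray: Fixed low wooden tray, 186 (x) x 170 (y) x 18 mm, origin at the centre of its underside, x roughly away from the robot. The slanted wooden block stands in it, square to it, but has slid along the tray's x by s, somewhere in -15..+15 mm, NOT shown by the poses: find it by touch or sight. The block is centred in y and too heavy to shift by pushing.
- flap (a joint): Sprung steel flap in the block, 42 to 87 mm down the slot, rad: 0 at rest, 0.12 with an insert past it. It pinches the insert, which does not fall in by its weight, must be pushed (5 to 15 N) and stays where left. Floor 122 mm down the slot: an insert home sticks out 8 mm, its centre 57 mm down. Fingers do not fit in the slot: push the last 25 mm on the insert's top edge.
- mug: Bystander: white mug, 78 x 116 x 97 mm, origin at the centre of its underside.
- glass: Bystander: clear drinking glass, 83 mm across, 86 mm high, origin at the centre of its underside.
- tub: Bystander: small food tub, 72 mm across, 71 mm high, origin at the centre of its underside.
- lemon: Bystander: lemon, 78 x 55 x 56 mm, origin at the centre of its underside.
- slot_mid (a point): Point fixed to the tray, at (-40, 0, 145) mm in its frame: the middle of the slot mouth if s were 0 (really s further along the tray's x). The slot runs along the tray's y, 114 mm long, 10 mm across, long lips rounded 2 mm. Its axis leans 35 degrees from vertical, up and to the tray's -x. The flat top face (36 mm before, 30 mm behind the slot) is square to the axis.
There are look-alikes about, which are no part of the job. Leave any blue or green look-alike of the part that bears wide_insert_center alone.

How it is judged:
By the outcome, as a careful person would: the job done as asked, in the order asked, and still so for the second after the job is handed in, with the robot touching nothing.
It also fails if it takes over 58 s, if anything falls off the work surface, if the arm or the gripper's body presses on something with over 40 N, if the wrist force passes 120 N, or if a joint passes its speed limit or range.

ROBOT

A 6-joint arm with a two-finger parallel gripper is mounted at the origin on a cart in front of the work surface, level with it; the furniture and walls round the work are solid. World frame = base frame: x ahead of the robot, y to its left, z up, the work surface at z = 0. Lengths are in m, angles in degrees, forces in N, time in s.
With the tool pointing down it reaches from about 0.4 to 0.825 m from the base axis. Payload 7 kg.
Tool frame: the origin (TCP) lies at the centre of the arm's flange, where the gripper is bolted on; the fingertips stand 178 mm ahead of it and the grasp point (between the pads) lies 159 mm ahead of it (tip_reach is the distance from the TCP to the fingertips, in m); z points along the fingers, y is the line along which they close (so a half turn about z gives the same grasp; the last joint's range is limited). The gripper opens to 88 mm and grips with 3 to 60 N. Pads are 19 mm wide; open, the fingers measure 130 mm over their backs; the gripper's body (78 mm by 193 mm) begins 47 mm behind the grasp point.
Start: joints at [81.652, 20.546, 0.682, 0, -70.136, -16.507], TCP at [0.284, 0.612, 0.405] pointing down, gripper open.
Joint ranges: [-176.03, 176.03], [-82.01, 121.73], [-58.28, 71.71], [-173.87, 95.51], [-174.79, -0.11], [-173.66, 173.66]. Speed limits (degrees/s): [136.94, 136.94, 172.46, 180, 180, 180].

INTERFACE

Orientations are given as [roll, pitch, yaw] about the fixed x, y, z axes, in that order (R = Rz(yaw) Ry(pitch) Rx(roll)).
In Python, from plant import * gives the robot as it stands.
- The arm moves only by the shell command python3 -m handwheel 'ROWS'. ROWS is JSON, a list of rows, each a list of 7 numbers: the opening, from -1 (shut) to 1 (fully open), then the shift along the tool's x, y, z as a fraction of full scale, then the turn, a rotation vector about the tool's x, y, z as a fraction of full scale. A call has 1 to 5 rows; each row shifts and turns the commanded pose from where the row before left it, along the tool's axes as they then stand; what a row does not reach is not made up. Full scale, the value 1, is 0.025 m for a shift and 6 degrees for a turn. A row lasts 1/8 s, in which the tool goes at most 62.5 mm and 10.7 degrees, less where a joint would pass 70% of its speed; a pose out of reach is approached as far as the arm can. A call with a number of a shift or a turn outside -1 to 1 is refused whole. A call with a gripper value outside its range is refused whole. The fingers move at their own pace and stop on an object; the grip force is fixed at half the most. Time passes only in rows, so rows that do not move let the fingers close. It gives the time, the measured TCP pose, the force, the opening and the grip force at its end, in the units of the state.
- get_obs(): the state, without advancing time (a new reading comes with each control period).
- snapshot(name): name is "side" or "top" or "wrist"; returns a dict with "color" (384x512x3 uint8, red, green, blue), "fx", "fy", "cx", "cy" (pixels), "R" (3x3) and "t" (3): a world point X has camera coordinates R X + t; the wrist camera has in their place "tool_from_camera" (4x4, takes a point from camera to tool coordinates, whose origin is the TCP and whose axes are the flange's). Camera axes: x right, y down, z forward; pixel columns grow to the right and rows downward; lengths in m; the calibration is good to about 2 mm. The wrist camera is an equidistant fisheye: a pixel r from the principal point sees the ray r / f radians off the axis. A picture is of the moment at which its call begins: read the wrist's pose just before it. There is no depth.
- close_job(): hands the job in; it is judged then, once.
The state is a dict: "clock": time; "joint_pos": joint angles; "qvel": joint speeds; "tau": joint torques, N m; "tool_pos": TCP position; "orientation": TCP orientation; "force": force on the tool from outside, world axes, zero at the start; "moment": the same for the moment, N m; "opening": finger opening in m; "gripper_force": force on a finger pad.
Only numpy, scipy, OpenCV 4.12 (cv2) and the standard library are available. Lean on these libraries where they do the work, as an engineer would, in place of code of your own. Each camera call takes 0.05 s, during which the arm holds its last target. There are 200 camera calls.

## Working session

There is one attempt and no reset: what is moved stays moved. The work goes in short steps, Python scripts to look and compute and a shell command to move; the robot and the scene stay as the last step left them, time stands still between calls to the robot, and variables do not carry over. Pictures are saved under pics/ and viewed, at most 10 in all, crops included, and the job is handed in when it is done.

```bash
ls; mkdir -p pics; python3 - <<'E'
from plant import *
import cv2
o=get_obs(); print(o)
for n in ("side","top","wrist"):
    s=snapshot(n); cv2.imwrite(f"pics/{n}0.png",cv2.cvtColor(s["color"],cv2.COLOR_RGB2BGR))
    print(n,{k:(v.tolist() if hasattr(v,'tolist') else v) for k,v in s.items() if k!="color"})
a=cv2.imread("pics/side0.png");b=cv2.imread("pics/top0.png")
E
```

```text
pics
{'clock': 0.0, 'joint_pos': array([ 8.16520932e+01,  2.05913458e+01,  6.32162943e-01, -2.11018684e-02,
       -7.01351091e+01, -1.65064112e+01]), 'qvel': array([ 0.03960118,  0.04771317,  0.07037146,  0.01389284, -0.02841854,
       -0.0485709 ]), 'tau': array([-3.95219777e-04, -5.82717597e+01,  2.93045783e+01,  6.99737549e+00,
        6.94096714e-03, -1.48094314e-04]), 'tool_pos': array([0.28363072, 0.61229296, 0.40370812]), 'orientation': array([ 1.79903957e+02, -7.77382912e-03, -2.48614983e+01]), 'force': array([ 0.22805743, -0.57789609,  0.05461982]), 'moment': array([ 0.02491077, -0.00526528, -0.0166191 ]), 'gripper_force': 0.0, 'opening': 0.0874698493220609}
side {'fx': 496.3795760342508, 'fy': 496.3795760342508, 'cx': 255.22159765233638, 'cy': 188.25628101881443, 'R': [[0.9831588579641732, 0.18273829846987724, 0.0023182491058136036], [0.10164170989454507, -0.5362170879155049, -0.8379380630077196], [-0.15188029107259332, 0.8240618598744575, -0.5457604128955803]], 't': [-0.5261572461237901, 0.04356800355660855, 2.1611767046188937]}
top {'fx': 382.34442364109253, 'fy': 382.34442364109253, 'cx': 259.0320847628718, 'cy': 193.52671408575378, 'R': [[0.009356116871925182, -0.9998039434908058, -0.0174510073437694], [-0.9972415934693745, -0.008044231709745792, -0.07378681854411878], [0.07363197221140874, 0.018093228469052664, -0.997121340535757]], 't': [0.014215015579316384, 0.5688055929996065, 1.4203688917512942]}
wrist {'fx': 297.3186396354542, 'fy': 297.3186396354542, 'cx': 253.74923911270128, 'cy': 192.10092644786735, 'tool_from_camera': [[-9.347790180066459e-05, -0.9627170397656498, -0.2705104297559461, 0.07330018917873211], [0.9999999770679969, -0.00014211493218101097, 0.00016021033716875178, 0.0008059468427622507], [-0.00019268079291792536, -0.2705104085764738, 0.9627170309732253, 0.0198502436325802], [0.0, 0.0, 0.0, 1.0]]}
```

View pics/side0.png

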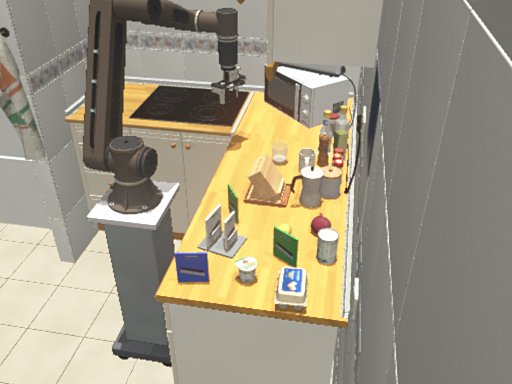

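View pics/top0.png

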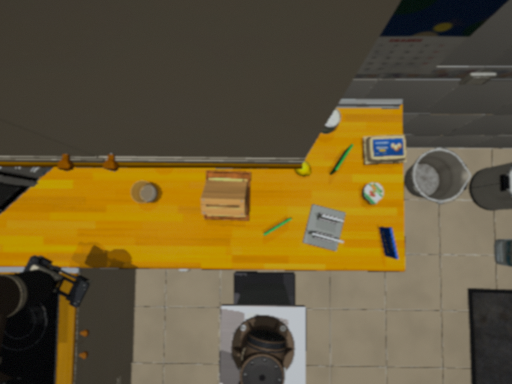

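The side view shows the stand at about (222,240) with two white plates at (213,224) and (230,231). The wooden block is at (268,185). Green look-alikes are at (233,203) and (286,246), and a blue one at (192,267). In the top view the stand is at (324,228) and the block at (226,196). Next I'll enlarge the stand and the block.

```bash
python3 - <<'E'
import cv2,numpy as np
a=cv2.imread("pics/side0.png");b=cv2.imread("pics/top0.png")
A=cv2.resize(a[150:285,175:305],None,fx=4.4,fy=4.4,interpolation=cv2.INTER_CUBIC)
A=a[150:250,190:300]; A=cv2.resize(A,None,fx=5,fy=5,interpolation=cv2.INTER_CUBIC)
B=b[160:260,195:355]; B=cv2.resize(B,None,fx=5,fy=5,interpolation=cv2.INTER_CUBIC)
for im,x0,y0 in((A,190,150),(B,195,160)):
    for u in range(0,im.shape[1],50): cv2.putText(im,str(x0+u//5),(u,8),0,.3,(0,0,255),1); cv2.line(im,(u,8),(u,14),(0,0,255),1)
    for v in range(50,im.shape[0],50): cv2.putText(im,str(y0+v//5),(0,v+4),0,.3,(0,0,255),1); cv2.line(im,(20,v),(26,v),(0,0,255),1)
cv2.imwrite("pics/cA.png",A);cv2.imwrite("pics/cB.png",B)
E
```

```text
(no output)
```

View pics/cA.png

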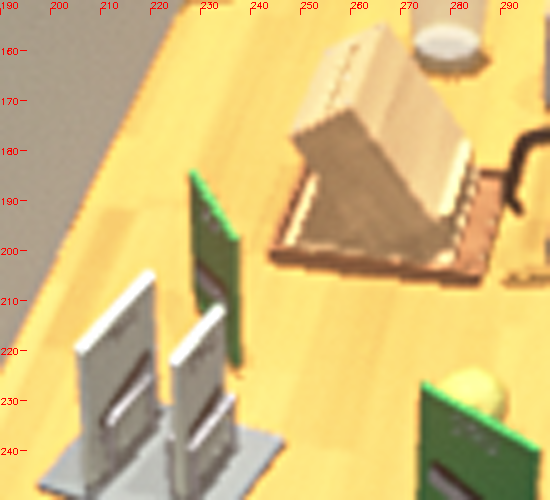

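View pics/cB.png

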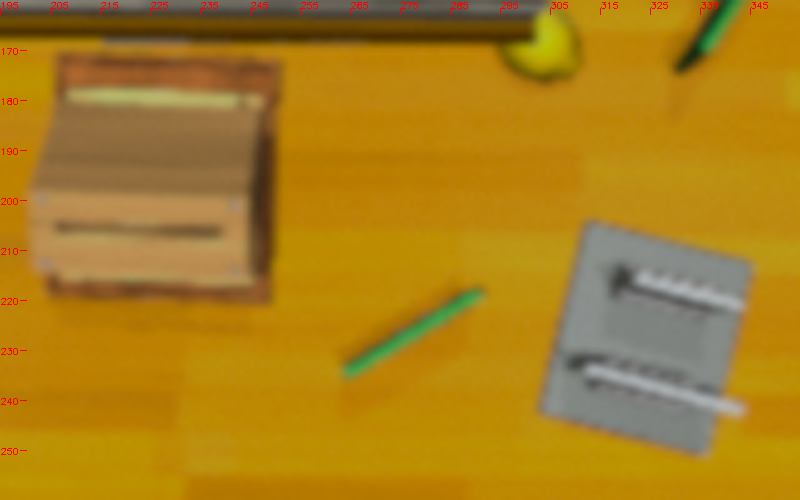

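Wide candidates: the plate at side (213,224) / top edge (311,233)–(343,242) is about 33 px long. The plate at side (230,231) / top edge (320,215)–(343,220) is about 23 px. The longer one, in the bay nearer the robot, is the wide insert. The slot shows in the top view as a dark line from (206,205) to (239,206).

```bash
cat > h.py <<'E'
import numpy as np, cv2
from plant import *
from scipy.spatial.transform import Rotation as Ro
def ray(s,uv,z):
    R=np.array(s["R"]);t=np.array(s["t"]);c=-R.T@t
    d=R.T@np.array([(uv[0]-s["cx"])/s["fx"],(uv[1]-s["cy"])/s["fy"],1])
    return c+d*(z-c[2])/d[2]
def proj(s,X):
    p=np.array(s["R"])@X+s["t"]; return np.array([s["fx"]*p[0]/p[2]+s["cx"],s["fy"]*p[1]/p[2]+s["cy"]])
def wpix(s,o,X):
    """world point -> wrist pixel"""
    T=np.array(s["tool_from_camera"]);R=Ro.from_euler('xyz',o["orientation"],degrees=True).as_matrix()
    p=R.T@(np.array(X)-o["tool_pos"]); c=T[:3,:3].T@(p-T[:3,3])
    r=np.hypot(c[0],c[1]);th=np.arctan2(r,c[2])
    return np.array([s["cx"]+s["fx"]*th*c[0]/r,s["cy"]+s["fx"]*th*c[1]/r])
def wray(s,o,uv,z):
    T=np.array(s["tool_from_camera"]);R=Ro.from_euler('xyz',o["orientation"],degrees=True).as_matrix()
    a=np.array([uv[0]-s["cx"],uv[1]-s["cy"]])/s["fx"];th=np.hypot(*a)
    c=np.array([*(a/th*np.sin(th)),np.cos(th)]);d=R@T[:3,:3]@c;p=R@T[:3,3]+o["tool_pos"]
    return p+d*(z-p[2])/d[2]
E
python3 - <<'E'
from h import *
t=snapshot("top");s=snapshot("side")
def f(n,uvs,z,c=t):
    P=[ray(c,u,z) for u in uvs]; m=np.mean(P,0)
    print(n,np.round(P,4).tolist(),"mean",m.round(4),"len",[round(float(np.linalg.norm(P[i+1]-P[i])),4) for i in range(len(P)-1)])
    return P
P=f("wide top",[(311.5,233.5),(343.8,242)],.14); print(np.degrees(np.arctan2(*(P[0]-P[1])[[1,0]])))
P=f("small top",[(321,215),(344,221)],.14); print(np.degrees(np.arctan2(*(P[0]-P[1])[[1,0]])))
f("stand",[(312,204),(345.5,212.5),(336.5,251),(303,242)],.01)
f("tray",[(206.5,170.5),(251.5,172.5),(249,220.5),(204.5,219.5)],.018)
P=f("slot",[(205.5,205),(239.5,206.3)],.145); print(np.degrees(np.arctan2(*(P[0]-P[1])[[1,0]])))
f("S wide",[(205.5,220),(220,204.5)],.14,s)
f("S small",[(224,222),(234,211.5)],.14,s)
E
```

```text
wide top [[0.4241, -0.1639, 0.14], [0.3963, -0.2739, 0.14]] mean [ 0.4102 -0.2189  0.14  ] len [0.1134]
75.82225202168908
small top [[0.4877, -0.1965, 0.14], [0.4678, -0.2751, 0.14]] mean [ 0.4777 -0.2358  0.14  ] len [0.081]
75.83735824316945
stand [[0.5314, -0.1814, 0.01], [0.5004, -0.3074, 0.01], [0.356, -0.2728, 0.01], [0.3882, -0.1475, 0.01]] mean [ 0.444  -0.2273  0.01  ] len [0.1298, 0.1484, 0.1293]
tray [[0.6551, 0.2199, 0.018], [0.6487, 0.0486, 0.018], [0.4669, 0.056, 0.018], [0.4691, 0.2239, 0.018]] mean [0.5599 0.1371 0.018 ] len [0.1715, 0.1819, 0.1679]
slot [[0.5184, 0.2011, 0.145], [0.5149, 0.0837, 0.145]] mean [0.5166 0.1424 0.145 ] len [0.1174]
88.30810217973293
S wide [[0.403, -0.2754, 0.14], [0.4309, -0.1705, 0.14]] mean [ 0.417 -0.223  0.14 ] len [0.1086]
S small [[0.4716, -0.2747, 0.14], [0.4929, -0.2049, 0.14]] mean [ 0.4822 -0.2398  0.14  ] len [0.073]
```

```bash

python3 -m handwheel '[[-0.3,0,0,0,0,0,1],[-0.3,0,0,0,0,0,1],[-0.3,0,0,0,0,0,1],[-0.3,0,0,0,0,0,1],[-0.3,0,0,0,0,0,1]]'
python3 -m handwheel '[[-0.3,0,0,0,0,0,1],[-0.3,0,0,0,0,0,1],[-0.3,0,0,0,0,0,1],[-0.3,0,0,0,0,0,1],[-0.3,0,0,0,0,0,1]]'
python3 -m handwheel '[[-0.3,0,0,0,0,0,1],[-0.3,0,0,0,0,0,0],[-0.3,1,-0.2,0,0,0,0],[-0.3,1,-0.2,0,0,0,0],[-0.3,1,-0.2,0,0,0,0]]'
```

```text
clock: 0.88
tool_pos: [0.2837, 0.6124, 0.4045]
orientation: [180.0, -0.0, -55.1]
force: [0.9, -0.4, -0.0]
opening: 0.0432
gripper_force: 0.0
clock: 1.5
tool_pos: [0.2837, 0.6124, 0.4045]
orientation: [180.0, -0.0, -85.1]
force: [-0.0, -0.1, -0.0]
opening: 0.0305
gripper_force: 0.0
clock: 2.12
tool_pos: [0.2977, 0.5365, 0.4045]
orientation: [180.0, -0.0, -90.7]
force: [-0.9, 0.4, 0.3]
opening: 0.0306
gripper_force: 0.0
```

```bash

for i in 1; do python3 -m handwheel '[[-0.3,1,-0.15,0,0,0,0],[-0.3,1,-0.15,0,0,0,0],[-0.3,1,-0.15,0,0,0,0],[-0.3,1,-0.15,0,0,0,0],[-0.3,1,-0.15,0,0,0,0]]'; done
python3 -m handwheel '[[-0.3,1,-0.15,0,0,0,0],[-0.3,1,-0.15,0,0,0,0],[-0.3,1,-0.15,0,0,0,0],[-0.3,1,-0.15,0,0,0,0],[-0.3,1,-0.15,0,0,0,0]]'
python3 -m handwheel '[[-0.3,1,-0.15,0,0,0,0],[-0.3,1,-0.15,0,0,0,0],[-0.3,1,-0.15,0,0,0,0],[-0.3,0,0,0,0,0,0],[-0.3,0,0,0,0,0,0]]'
python3 - <<'E'
from h import *
o=get_obs();s=snapshot("wrist");print(o["tool_pos"],o["orientation"],o["joint_pos"])
im=cv2.cvtColor(s["color"],cv2.COLOR_RGB2BGR);cv2.imwrite("pics/w1.png",im)
for y in(.081,.138,.195): print(wpix(s,o,[.5166,y,.145]))
E
```

```text
clock: 2.75
tool_pos: [0.3146, 0.4109, 0.4047]
orientation: [-180.0, 0.0, -90.7]
force: [0.4, -0.2, -0.4]
opening: 0.0313
gripper_force: 0.0
clock: 3.38
tool_pos: [0.3315, 0.285, 0.4047]
orientation: [-180.0, 0.0, -90.9]
force: [0.8, -0.5, 1.0]
opening: 0.0308
gripper_force: 0.0
clock: 4.0
tool_pos: [0.3417, 0.2113, 0.4048]
orientation: [-180.0, 0.0, -90.9]
force: [0.1, 0.5, -0.1]
opening: 0.0309
gripper_force: 0.0
[0.34166077 0.2112668  0.4048216 ] [-1.79981048e+02  2.58214059e-02 -9.08865683e+01] [ 6.02530884e+01 -6.61490035e+00 -3.10326955e+01  4.54203505e-03
 -6.55504429e+01 -6.11415398e+01]
[61.56365982 65.22573536]
[ 63.82288505 125.30595891]
[ 70.71506131 184.76485605]
```

View pics/w1.png

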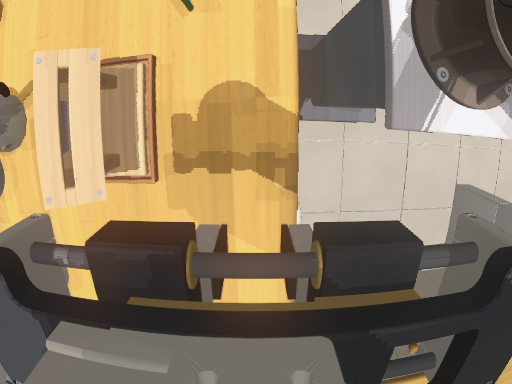

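The wrist view shows the slanted block at (68,127) with its slot as a dark strip from (64,66) to (70,188). That matches the prediction from the top camera. I'll measure its lips from pixel profiles and test the tilt while still empty.

```bash
python3 - <<'E'
from h import *
g=cv2.cvtColor(cv2.imread("pics/w1.png"),cv2.COLOR_BGR2GRAY)
for r in(80,105,130,155,175): print(r,g[r,50:85].tolist())
for c in(62,66,69): print(c,"top",g[56:76,c].tolist(),"bot",g[178:198,c].tolist())
E
python3 -m handwheel '[[-0.3,1,-0.15,0,1,0,0],[-0.3,1,-0.15,0,1,0,0],[-0.3,0.9,-0.1,0,1,0,0],[-0.3,0,0,0,1,0,0],[-0.3,0,0,0,1,0,0]]'
python3 -c "
from plant import *;o=get_obs();print(o['joint_pos'])"
```

```text
80 [211, 211, 210, 210, 209, 207, 206, 156, 96, 99, 97, 96, 97, 97, 97, 96, 96, 95, 151, 226, 214, 220, 219, 218, 217, 217, 216, 216, 216, 215, 213, 213, 214, 214, 214]
105 [209, 210, 211, 211, 212, 212, 187, 178, 101, 97, 92, 93, 90, 92, 93, 102, 99, 123, 141, 222, 216, 219, 219, 217, 217, 216, 216, 216, 216, 215, 214, 212, 213, 213, 214]
130 [210, 210, 211, 212, 214, 213, 213, 215, 188, 113, 99, 92, 94, 92, 93, 94, 104, 101, 125, 122, 226, 225, 216, 217, 216, 215, 216, 216, 216, 216, 216, 215, 214, 213, 214]
155 [214, 212, 210, 210, 211, 213, 214, 215, 215, 215, 189, 116, 99, 127, 127, 127, 127, 127, 128, 128, 125, 135, 217, 224, 216, 217, 216, 215, 215, 215, 216, 217, 216, 215, 214]
175 [213, 211, 209, 208, 210, 210, 210, 212, 215, 216, 216, 216, 175, 137, 101, 106, 110, 109, 110, 110, 109, 109, 109, 117, 216, 224, 216, 216, 215, 215, 215, 217, 216, 217, 217]
62 top [215, 215, 215, 215, 215, 215, 215, 215, 215, 208, 191, 164, 127, 100, 96, 97, 97, 96, 96, 97] bot [184, 184, 198, 217, 217, 217, 217, 217, 216, 216, 216, 217, 217, 216, 215, 215, 216, 216, 216, 216]
66 top [213, 212, 213, 212, 212, 212, 212, 214, 214, 203, 184, 154, 127, 102, 94, 93, 96, 96, 96, 96] bot [108, 110, 110, 109, 110, 110, 111, 110, 109, 117, 160, 188, 203, 212, 215, 214, 214, 215, 215, 213]
69 top [210, 209, 211, 211, 209, 211, 214, 216, 213, 216, 225, 226, 225, 226, 227, 226, 226, 226, 226, 227] bot [108, 110, 109, 109, 109, 108, 108, 110, 108, 140, 176, 196, 208, 215, 215, 213, 214, 214, 214, 214]
clock: 4.68
tool_pos: [0.35, 0.1396, 0.4058]
orientation: [-149.8, 0.1, -90.7]
force: [2.4, -1.2, 0.8]
opening: 0.031
gripper_force: 0.0
[ 60.46420743 -18.93214895 -56.96643154  39.66355959 -43.61532136
 -88.53856203]
```

```bash

python3 -m handwheel '[[-0.3,0,0.1,0.8,0.83,0,0],[-0.3,0,0.1,0.8,0,0,0],[-0.3,0,0,0.8,0,0,0],[-0.3,0,0,0,0,0,0]]'
python3 - <<'E'
from h import *
o=get_obs();s=snapshot("wrist");print(o["tool_pos"],o["orientation"],o["joint_pos"])
im=cv2.cvtColor(s["color"],cv2.COLOR_RGB2BGR);cv2.imwrite("pics/w2.png",im)
class D(dict):pass
o1=dict(tool_pos=np.array([0.34166077,0.2112668,0.4048216]),orientation=np.array([-179.981048,.0258,-90.8866]))
for uv in((57.3,80),(68.3,80),(58.7,130),(69.7,130),(62.3,175),(73.6,175),(62,67.5),(68,188.5)):
    print(uv,wray(s,o1,uv,.145).round(4))
for y in(.081,.138,.195): print(wpix(s,o,[.5166,y,.145]))
E
```

```text
clock: 5.18
tool_pos: [0.3979, 0.1476, 0.3859]
orientation: [-147.6, -0.5, -91.2]
force: [0.2, -0.6, 0.1]
opening: 0.0305
gripper_force: 0.0
[0.39793981 0.14762301 0.38593023] [-147.57063314   -0.51132644  -91.16852724] [ 49.09600976 -11.78146978 -58.19715806  51.00605143 -32.46547076
 -91.48502678]
(57.3, 80) [0.5221 0.0943 0.145 ]
(68.3, 80) [0.5087 0.0965 0.145 ]
(58.7, 130) [0.5235 0.1418 0.145 ]
(69.7, 130) [0.51   0.1431 0.145 ]
(62.3, 175) [0.5255 0.1851 0.145 ]
(73.6, 175) [0.5113 0.1857 0.145 ]
(62, 67.5) [0.5162 0.0833 0.145 ]
(68, 188.5) [0.5208 0.1987 0.145 ]
[287.76047004 125.06740401]
[287.22279496 191.32639045]
[285.79489881 250.83329904]
```

View pics/w2.png

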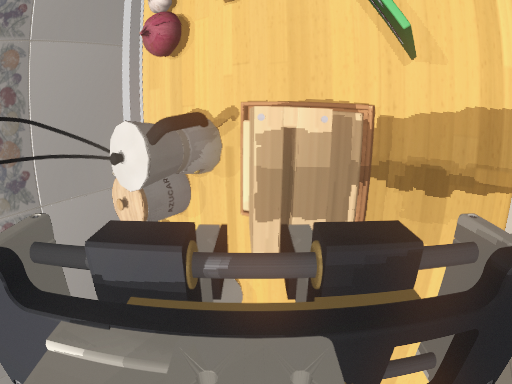

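The block is seen from above with its slot at (288,180), as predicted. Joint 3 is at its folding limit, so I'll fit a simple arm model to the readings and look for a reachable tilted grasp.

```bash
cat > arm.py <<'E'
from h import *
from scipy.optimize import least_squares
D=[([8.16520932e+01,20.5913458,.632162943,-.0211,-70.1351,-16.5064],[.28363072,.61229296,.40370812],[179.904,-.00777,-24.8615]),
([60.2530884,-6.61490035,-31.0326955,.00454,-65.5504429,-61.1415],[.34166077,.2112668,.4048216],[-179.981,.0258,-90.8866]),
([60.46420743,-18.93214895,-56.96643154,39.66355959,-43.61532136,-88.53856203],[.35,.1396,.4058],[-149.8,.1,-90.7]),
([49.09600976,-11.78146978,-58.19715806,51.00605143,-32.46547076,-91.48502678],[.39793981,.14762301,.38593023],[-147.57063,-.51133,-91.16853])]
R=lambda ax,d:Ro.from_euler(ax,d,degrees=True).as_matrix()
def fk(q,p,s4=1,s6=1):
    h,a,L2,L3,L6,d,k,y0=p
    A=R('z',q[0]); B=R('y',q[1]); C=R('y',q[1]-q[2])
    P=np.array([0,0,h])+A@(np.array([a,d,0])+B@[0,0,L2]+C@[L3,0,k])
    W=A@C@R('x',s4*q[3])@R('y',-q[4])   # tool along x
    T=W@R('x',s6*q[5]+y0)@np.array([[0,0,1],[0,1,0],[-1,0,0]],float)
    return P+W@[L6,0,0],T
def fit():
    best=None
    for s4 in(1,-1):
     for s6 in(1,-1):
      for y0 in(0,90,180,-90):
        def f(p):
            e=[]
            for q,x,o in D:
                P,T=fk(q,p,s4,s6); e+=list(P-x)+list(.3*(T-Ro.from_euler('xyz',o,degrees=True).as_matrix()).ravel())
            return np.array(e)
        r=least_squares(f,[.35,0,.4,.4,.1,-.19,0,y0],x_scale=[.1,.1,.1,.1,.1,.1,.1,10])
        if best is None or r.cost<best[0]: best=(r.cost,r.x,s4,s6,np.abs(r.fun).max())
    return best
LIM=np.array([[-176.03,176.03],[-82.01,121.73],[-58.28,71.71],[-173.87,95.51],[-174.79,-.11],[-173.66,173.66]])
def ik(x,Rt,p,s4,s6,seeds):
    out=None
    for q0 in seeds:
        f=lambda q:np.r_[(fk(q,p,s4,s6)[0]-x)*10,(fk(q,p,s4,s6)[1]-Rt).ravel()]
        r=least_squares(f,np.clip(q0,LIM[:,0]+.5,LIM[:,1]-.5),bounds=(LIM[:,0]+.3,LIM[:,1]-.3),x_scale=20.)
        if out is None or r.cost<out[0]: out=(r.cost,r.x)
        if out[0]<1e-6: break
    return out
E
cat > t.py <<'E'
from arm import *
b=fit();print(b)
p,s4,s6=b[1:4]
sl=np.array([.5166,.140,.145]); yaw=-1.7
Rt=R('z',yaw)@R('y',-35)      # slot frame: z up axis leaning to -x, y along slot
seeds=[d[0] for d in D]+[[40,0,-40,-60,-60,60],[100,0,-40,60,-60,-60],[20,-10,-50,60,-40,60],[60,0,-40,40,-60,120]]
for dep in(.012,.03,.04):
  for phi in(-60,-45,-30,0,30,45,60):
    for flip in(0,180):
      # tool axes in slot frame: z=-axis tilted phi about slot x, y=along slot x
      T0=R('x',phi)@np.array([[0,1 if flip else -1,0],[1 if flip else -1,0,0],[0,0,-1]],float)
      T=Rt@T0
      res=[]
      for so in(.135,.075):     # insert stickout
        g=sl+Rt@[0,0,so-dep]; tcp=g-T[:,2]*.159
        c,q=ik(tcp,T,p,s4,s6,seeds); res.append((round(c,5),q.round(0).astype(int).tolist()))
      if all(r[0]<1e-3 for r in res): print(dep,phi,flip,tcp.round(3),res)
E
python3 t.py
```

```text
(np.float64(0.000853430578809713), array([-2.29814733e-01,  3.73160974e-01,  6.11398975e-01,  5.41363144e-03,
        7.69520120e-02, -1.89345602e-01,  1.38154273e-01,  2.69994366e+02]), -1, -1, np.float64(0.01929964393429079))
```

```bash
cat > t2.py <<'E'
from arm import *
from itertools import product
best=[]
def fk2(q,p,s4,s6):
    h,a,L2,L3,L6,d,k,y0,e,d5,d4=p
    A=R('z',q[0]); B=R('y',q[1]); C=R('y',q[1]-q[2])
    P=np.array([0,0,h])+A@(np.array([a,d,0])+B@[0,0,L2]+C@[L3,0,k])
    U=A@C@R('x',s4*q[3]); P=P+U@[0,d5,d4]; W=U@R('y',-q[4])
    T=W@R('x',s6*q[5]+y0)@np.array([[0,0,1],[0,1,0],[-1,0,0]],float)
    return P+W@[L6,0,e],T
for s4,s6,y0 in product((1,-1),(1,-1),(0,90,180,-90)):
    # orientation-only residual first
    e=max(np.abs(fk2(q,[0]*7+[y0]+[0]*3,s4,s6)[1]-Ro.from_euler('xyz',o,degrees=True).as_matrix()).max() for q,x,o in D)
    if e<.2: print(s4,s6,y0,[np.abs(fk2(q,[0]*7+[y0]+[0]*3,s4,s6)[1]-Ro.from_euler('xyz',o,degrees=True).as_matrix()).max().round(4) for q,x,o in D]); S=(s4,s6,y0)
s4,s6,y0=S
f=lambda p:np.r_[np.concatenate([fk2(q,np.r_[p[:7],y0,p[7:]],s4,s6)[0]-x for q,x,o in D]),1e-3*(p-[.35,0,.4,.4,.1,-.19,0,0,0,0])]
r=least_squares(f,[.35,0,.4,.4,.1,-.19,0,0,0,0]);print(r.x.round(3),(r.fun[:12]*1e3).round(2))
E
python3 t2.py
```

```text
-1 -1 -90 [np.float64(0.0), np.float64(0.0), np.float64(0.0009), np.float64(0.0)]
[ 0.2    0.001  0.602  0.463  0.201 -0.    -0.001 -0.001 -0.192  0.001] [-0.    0.   -0.01 -0.   -0.    0.01  0.    0.01  0.   -0.   -0.   -0.  ]
```

```bash
cat >> arm.py <<'E'
P0=[.2,0,.602,.463,.201,-.192]
def fk(q,p=None,s4=-1,s6=-1):
    A=R('z',q[0]); B=R('y',q[1]); C=R('y',q[1]-q[2]); U=A@C@R('x',-q[3]); W=U@R('y',-q[4])
    T=W@R('x',-q[5]-90)@np.array([[0,0,1],[0,1,0],[-1,0,0]],float)
    return np.array([0,0,.2])+A@(B@[0,0,.602]+C@[.463,0,0])+U@[0,-.192,0]+W@[.201,0,0],T
E
sed -i 's/^b=fit.*/rng=np.random.default_rng(0)/; s/^p,s4.*/p=s4=s6=None/; s/^for dep/seeds+=list(rng.uniform(LIM[:,0],LIM[:,1],(6,6)))\nfor dep/' t.py
time timeout 500 python3 t.py
```

```text
0.012 -60 0 [0.439 0.28  0.262] [(np.float64(0.0), [68, 24, -38, 34, -88, -112]), (np.float64(0.0), [64, 29, -39, 38, -83, -114])]
0.012 -60 180 [0.439 0.28  0.262] [(np.float64(0.0), [68, 24, -38, 34, -88, 68]), (np.float64(0.0), [64, 29, -39, 38, -83, 66])]
0.012 -45 0 [0.419 0.255 0.289] [(np.float64(0.0), [70, 13, -45, 39, -78, -111]), (np.float64(0.0), [65, 19, -47, 44, -71, -114])]
0.012 -45 180 [0.419 0.255 0.289] [(np.float64(0.0), [70, 13, -45, 39, -78, 69]), (np.float64(0.0), [65, 19, -47, 44, -71, 66])]
0.012 -30 0 [0.404 0.223 0.309] [(np.float64(0.0), [69, 2, -52, 44, -67, -110]), (np.float64(0.0), [62, 8, -55, 52, -58, -114])]
0.012 -30 180 [0.404 0.223 0.309] [(np.float64(0.0), [69, 2, -52, 44, -67, 70]), (np.float64(0.0), [62, 8, -55, 52, -58, 66])]
0.012 30 0 [0.399 0.064 0.309] [(np.float64(0.0), [38, -19, -48, -15, -16, -17]), (np.float64(0.0), [22, -7, -37, -43, -23, 21])]
0.012 30 180 [0.399 0.064 0.309] [(np.float64(0.0), [38, -19, -48, -15, -16, 163]), (np.float64(0.0), [22, -7, -37, -43, -23, -159])]
0.012 45 0 [0.413 0.031 0.289] [(np.float64(0.0), [-4, -5, -
[... 2918 characters left out ...]
]
0.04 30 180 [0.415 0.063 0.286] [(np.float64(6e-05), [28, -12, -41, -33, -21, -173]), (np.float64(0.0), [17, -2, -34, -50, -24, -148])]
0.04 45 0 [0.429 0.03  0.266] [(np.float64(0.0), [-5, -1, -29, -65, -54, 56]), (np.float64(0.0), [-7, 8, -28, -70, -52, 65])]
0.04 45 180 [0.429 0.03  0.266] [(np.float64(0.0), [-5, -1, -29, -65, -54, -124]), (np.float64(0.0), [-7, 8, -28, -70, -52, -115])]
0.04 60 0 [0.447 0.004 0.239] [(np.float64(0.0), [-17, 11, -25, -72, -73, 72]), (np.float64(0.0), [-16, 19, -23, -74, -71, 78])]
0.04 60 180 [0.447 0.004 0.239] [(np.float64(0.0), [-17, 11, -25, -72, -73, -108]), (np.float64(0.0), [-16, 19, -23, -74, -71, -102])]
real	0m4.536s
user	0m4.984s
sys	0m0.083s
```

```bash
cat > plan.py <<'E'
from arm import *
F0=np.array([[0,-1,0],[-1,0,0],[0,0,-1]],float)
PHI=-30
def Tst(yaw,phi=PHI): return R('z',yaw)@R('x',phi)@F0
def Tsl(yaw,phi=PHI,lean=35): return R('z',yaw)@R('y',-lean)@R('x',phi)@F0
def cur():
    o=get_obs(); return o["tool_pos"],Ro.from_euler('xyz',o["orientation"],degrees=True).as_matrix(),o["joint_pos"]
def need(x,T,c=None):
    """tool-frame: turn first (units of 6deg), then shift along the NEW axes (units of 25mm); and shift in current axes"""
    X,C,_=c or cur(); rv=Ro.from_matrix(C.T@T).as_rotvec(degrees=True)/6
    print("turn",rv.round(2),"shift new axes",((T.T@(x-X))/.025).round(2),"| cur axes",((C.T@(x-X))/.025).round(2))
def track(q,segs,n=12):
    """segs: list of (x,T); ik along turn-then-shift path"""
    x0,T0=fk(q)
    for x,T in segs:
        rv=Ro.from_matrix(T0.T@T).as_rotvec(); w=0;qs=[]
        for k in range(1,2*n+1):
            a=min(k/n,1);b=max(k/n-1,0)
            c,q=ik(x0+b*(x-x0),T0@Ro.from_rotvec(a*rv).as_matrix(),None,0,0,[q]); w=max(w,c); qs.append(q)
        qs=np.array(qs);print("worst",round(w,6),"end",q.round(0),"j3 min",qs[:,2].min().round(1),"j5",qs[:,4].max().round(1))
        x0,T0=x,T
    return q
E
python3 - <<'E'
from plan import *
W=np.array([.4105,-.219,.128]);T=Tst(-13.9); tg=W-.159*T[:,2]
print("grasp tcp",tg); up=tg+[0,0,.15]
S=np.array([.5167,.141,.145]);Q=Tsl(-1.8); ax=R('z',-1.8)@R('y',-35)@[0,0,1.]
tcp=lambda so,dep=.012:S+ax*(so-dep)-.159*Q[:,2]
mid=tcp(.16)+[0,0,.03]
q=cur()[2]
q=track(q,[(up,T),(tg,T),(up,T),(tcp(.16),Q),(tcp(.036),Q)])
push=lambda so:S+ax*so-.178*Q[:,2]
print(tcp(.16),push(.036),push(.006)); track(q,[(push(.06),Q),(push(.006),Q)])
need(up,T)
t=snapshot("top")
print([ray(t,u,.13).round(3) for u in((263.5,234),(291.5,218))])
E
```

```text
grasp tcp [ 0.42959813 -0.14182804  0.26569804]
worst 0.0 end [ 16.   0. -37.  27. -71. -44.] j3 min -55.3 j5 -38.1
worst 0.0 end [ 15.  10. -51.  35. -50. -56.] j3 min -50.8 j5 -49.9
worst 0.0 end [ 16.   0. -37.  27. -71. -44.] j3 min -50.8 j5 -49.9
worst 0.007979 end [  72.    0.  -51.   41.  -70. -109.] j3 min -58.0 j5 -34.9
worst 0.0 end [  57.   12.  -56.   58.  -54. -118.] j3 min -55.6 j5 -53.7
[0.35540835 0.22560804 0.37903013] [0.41048237 0.23338196 0.30076383] [0.42768117 0.23284147 0.27618927]
worst 0.0 end [  65.    8.  -53.   49.  -60. -113.] j3 min -55.6 j5 -53.7
worst 0.0 end [  58.   13.  -55.   57.  -54. -118.] j3 min -54.7 j5 -54.1
turn [-5.83  5.37  0.63] shift new axes [10.05 -4.02  4.45] | cur axes [11.55 -1.86 -0.09]
[array([0.42, 0.  , 0.13]), array([ 0.477, -0.096,  0.13 ])]
```

```bash

python3 -m handwheel '[[-0.3,0,0,0,-0.97,0.9,0.1],[-0.3,0,0,0,-0.97,0.9,0.1],[-0.3,0,0,0,-0.97,0.9,0.1],[-0.3,0,0,0,-0.97,0.9,0.1],[-0.3,0,0,0,-0.97,0.9,0.1]]'
python3 -m handwheel '[[-0.3,0,0,0,-0.97,0.9,0.1],[-0.3,1,-0.4,0.45,0,0,0],[-0.3,1,-0.4,0.45,0,0,0],[-0.3,1,-0.4,0.45,0,0,0],[-0.3,1,-0.4,0.45,0,0,0]]'
python3 -m handwheel '[[-0.3,1,-0.4,0.45,0,0,0],[-0.3,1,-0.4,0.45,0,0,0],[-0.3,1,-0.4,0.45,0,0,0],[-0.3,1,-0.4,0.45,0,0,0],[-0.3,1,-0.4,0.45,0,0,0]]'
python3 -m handwheel '[[-0.3,1,-0.4,0.4,0,0,0],[-0.3,0,0,0,0,0,0]]'
python3 - <<'E'
from plan import *
W=np.array([.4105,-.219,.128]);T=Tst(-13.9); tg=W-.159*T[:,2]
o=get_obs();s=snapshot("wrist");print(o["tool_pos"],o["orientation"],o["joint_pos"])
im=cv2.cvtColor(s["color"],cv2.COLOR_RGB2BGR);cv2.imwrite("pics/w3.png",im)
y=R('z',-13.9)@[0,1,0]
for k in(-.055,0,.055): print(wpix(s,o,np.array([.4105,-.219,.14])+k*y))
need(tg,T)
E
```

```text
clock: 5.9
tool_pos: [0.3966, 0.1483, 0.3876]
orientation: [-174.7, -24.8, -102.7]
force: [0.7, -0.9, 0.0]
opening: 0.0306
gripper_force: 0.0
clock: 6.52
tool_pos: [0.4098, 0.0317, 0.3988]
orientation: [-179.9, -30.1, -103.7]
force: [0.6, 0.4, -0.8]
opening: 0.0309
gripper_force: 0.0
clock: 7.15
tool_pos: [0.4262, -0.1126, 0.4131]
orientation: [-179.8, -30.1, -103.7]
force: [0.2, 0.3, 0.2]
opening: 0.0308
gripper_force: 0.0
clock: 7.4
tool_pos: [0.4294, -0.1411, 0.4168]
orientation: [-179.8, -30.1, -103.9]
force: [0.1, 0.3, -1.1]
opening: 0.0306
gripper_force: 0.0
[ 0.42936808 -0.14114895  0.41683973] [-179.84998115  -30.1028823  -103.87750988] [ 1.64892423e+01 -3.71475267e-02 -3.72888253e+01  2.73070233e+01
 -7.11162369e+01 -4.35348917e+01]
[254.46636529 206.35746695]
[254.39770411 260.70007466]
[254.31163712 315.44884292]
turn [-0.03 -0.02  0.01] shift new axes [-2.98 -0.02  5.25] | cur axes [-2.99 -0.01  5.25]
```

View pics/w3.png

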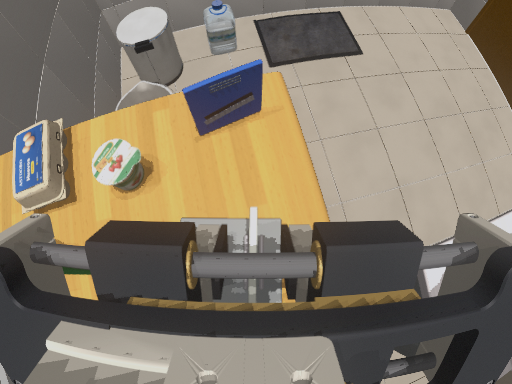

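The wide insert's white top edge is between the fingers at about (253,207–250), within 1 px of the prediction. I'll descend and grip.

```bash

python3 -m handwheel '[[-0.3,-0.5,0,0.88,0,0,0],[-0.3,-0.5,0,0.88,0,0,0],[-0.3,-0.5,0,0.87,0,0,0],[-0.3,-0.5,0,0.87,0,0,0],[-0.3,-0.5,0,0.87,0,0,0]]'
python3 -m handwheel '[[-0.3,-0.49,0,0.87,0,0,0],[-0.3,0,0,0,0,0,0],[-1,0,0,0,0,0,0],[-1,0,0,0,0,0,0],[-1,0,0,0,0,0,0]]'
python3 -m handwheel '[[-1,0,0,0,0,0,0],[-1,0,0,0,0,0,0],[-1,0,0,0,0,0,0]]'
python3 -c "
from plan import *
S=np.array([.5167,.141,.145]);Q=Tsl(-1.8); ax=R('z',-1.8)@R('y',-35)@[0,0,1.]
tcp=lambda so,dep=.012:S+ax*(so-dep)-.159*Q[:,2]
x,T,q=cur();up=x+[0,0,.17];need(up,T)
from arm import *
a=tcp(.165); b=np.array([a[0]+.02,a[1],up[2]]); print(a,b)
track(q,[(up,T),(b,T),(b,Q),(a,Q),(tcp(.036),Q)])
need(b,T,(up,T,q));need(a,Q,(b,T,q))"
```

```text
clock: 8.07
tool_pos: [0.43, -0.1402, 0.29]
orientation: [-179.8, -30.1, -103.7]
force: [0.1, 0.6, 0.1]
opening: 0.0305
gripper_force: 0.0
clock: 8.7
tool_pos: [0.4301, -0.1415, 0.2662]
orientation: [-179.8, -30.1, -103.8]
force: [1.3, 0.7, 2.9]
opening: 0.0083
gripper_force: 30.0
clock: 9.07
tool_pos: [0.4303, -0.1416, 0.2661]
orientation: [-179.8, -30.1, -103.8]
force: [-0.0, 2.6, 6.8]
opening: 0.0077
gripper_force: 30.0
turn [0. 0. 0.] shift new axes [ 3.41 -0.02 -5.88] | cur axes [ 3.41 -0.02 -5.88]
[0.35254188 0.22569812 0.38312589] [0.37254188 0.22569812 0.43613081]
worst 0.0 end [ 17.  -1. -35.  27. -73. -42.] j3 min -50.8 j5 -50.0
worst 0.0 end [ 61.   5. -22.   8. -92. -77.] j3 min -35.6 j5 -73.4
worst 0.0 end [  70.   -2.  -45.   40.  -76. -102.] j3 min -44.7 j5 -75.7
worst 0.0 end [  73.   -0.  -50.   40.  -71. -109.] j3 min -50.3 j5 -71.2
worst 0.0 end [  57.   12.  -56.   58.  -54. -118.] j3 min -55.6 j5 -53.7
turn [0. 0. 0.] shift new axes [-11.86   5.73  -6.9 ] | cur axes [-11.86   5.73  -6.9 ]
turn [ 5.97 -0.63  1.23] shift new axes [-0.62  1.87  1.12] | cur axes [-0.9   0.78  1.93]
```

```bash

python3 -m handwheel '[[-1,0.25,0,-0.4,0,0,0],[-1,0.5,0,-0.86,0,0,0],[-1,0.5,0,-0.86,0,0,0],[-1,0.5,0,-0.86,0,0,0],[-1,0.5,0,-0.86,0,0,0]]'
python3 -m handwheel '[[-1,0.5,0,-0.86,0,0,0],[-1,0.5,0,-0.86,0,0,0],[-1,0.16,0,-0.3,0,0,0],[-1,-0.5,0.25,-0.3,0,0,0],[-1,-0.9,0.43,-0.53,0,0,0]]'
python3 -m handwheel '[[-1,-0.9,0.44,-0.53,0,0,0],[-1,-0.9,0.44,-0.53,0,0,0],[-1,-0.9,0.44,-0.53,0,0,0],[-1,-0.9,0.44,-0.53,0,0,0],[-1,-0.9,0.44,-0.53,0,0,0]]'
python3 -m handwheel '[[-1,-0.9,0.44,-0.53,0,0,0],[-1,-0.9,0.44,-0.53,0,0,0],[-1,-0.9,0.44,-0.53,0,0,0],[-1,-0.9,0.44,-0.53,0,0,0],[-1,-0.9,0.44,-0.53,0,0,0]]'
python3 -m handwheel '[[-1,-0.56,0.2,-0.3,0,0,0],[-1,0,0,0,0,0,0]]'
python3 - <<'E'
from plan import *
S=np.array([.5167,.141,.145]);Q=Tsl(-1.8); ax=R('z',-1.8)@R('y',-35)@[0,0,1.]
a=S+ax*(.165-.012)-.159*Q[:,2]; need(a,Q); print(get_obs()["opening"])
cv2.imwrite("pics/s1.png",cv2.cvtColor(snapshot("side")["color"],cv2.COLOR_RGB2BGR)[100:260,170:330])
E
```

```text
clock: 9.7
tool_pos: [0.429, -0.1422, 0.3777]
orientation: [-179.9, -30.1, -103.8]
force: [0.6, 0.3, -1.6]
opening: 0.0082
gripper_force: 30.0
clock: 10.32
tool_pos: [0.4219, -0.0983, 0.4346]
orientation: [-180.0, -30.1, -103.9]
force: [0.4, -0.8, -2.3]
opening: 0.0077
gripper_force: 30.0
clock: 10.95
tool_pos: [0.3996, 0.0424, 0.4354]
orientation: [-180.0, -30.1, -103.8]
force: [0.5, 0.6, -1.2]
opening: 0.0079
gripper_force: 30.0
clock: 11.58
tool_pos: [0.3773, 0.1822, 0.4361]
orientation: [-180.0, -30.2, -103.8]
force: [1.2, 0.1, -2.1]
opening: 0.0079
gripper_force: 30.0
clock: 11.82
tool_pos: [0.3767, 0.1988, 0.4356]
orientation: [-179.9, -30.2, -103.7]
force: [-0.9, 0.4, -0.6]
opening: 0.0079
gripper_force: 30.0
turn [ 5.98 -0.64  1.25] shift new axes [-1.48  2.02  0.47] | cur axes [-1.76  1.2   1.4 ]
0.007887095778656723
```

```bash

python3 -m handwheel '[[-1,0,0,0,1,-0.11,0.21],[-1,0,0,0,1,-0.11,0.21],[-1,0,0,0,1,-0.11,0.21],[-1,0,0,0,1,-0.11,0.21],[-1,0,0,0,1,-0.11,0.21]]'
python3 -m handwheel '[[-1,0,0,0,0.98,-0.09,0.2],[-1,-0.75,1,0.2,0,0,0],[-1,-0.73,1,0.25,0,0,0],[-1,0,0,0,0,0,0],[-1,0,0,0,0,0,0]]'
python3 - <<'E'
from plan import *
S=np.array([.5167,.141,.145]);Q=Tsl(-1.8); F=R('z',-1.8)@R('y',-35);ax=F@[0,0,1.]
a=S+ax*(.165-.012)-.159*Q[:,2]; need(a,Q)
o=get_obs();s=snapshot("wrist");t=snapshot("top");sd=snapshot("side");print(o["joint_pos"].round(1),o["opening"])
# predicted insert corners under current pose, on all three
x,T,_=cur(); G=x+.159*T[:,2]; Fi=T@F0.T@R('x',-PHI) # insert frame
Fi=T@np.linalg.inv(R('x',PHI)@F0)
c=lambda y,z:G+Fi@[0,y,z]
B=lambda y:c(y,-.118); 
ims=[]
for n,sn,p in(("w",s,lambda X:wpix(s,o,X)),("t",t,lambda X:proj(t,X)),("s",sd,lambda X:proj(sd,X))):
    im=cv2.cvtColor(sn["color"],cv2.COLOR_RGB2BGR).copy()
    big=cv2.resize(im,None,fx=4,fy=4,interpolation=cv2.INTER_CUBIC)
    for X,col in [(B(-.055),(0,0,255)),(B(.055),(0,0,255)),(c(-.055,.012),(0,0,255)),(c(.055,.012),(0,0,255)),(S+F@[0,-.057,0],(255,0,0)),(S+F@[0,.057,0],(255,0,0))]:
        cv2.circle(big,tuple(int(v) for v in (p(X)+.5)*4),3,col,1)
    u=p(S)*4; 
    x0=int(np.clip(u[0]-200,0,2048-400));y0=int(np.clip(u[1]-250,0,1536-400)); ims.append(big[y0:y0+400,x0:x0+400])
cv2.imwrite("pics/m1.png",cv2.resize(np.hstack(ims[1:]),None,fx=1,fy=1)); cv2.imwrite("pics/m1w.png",ims[0])
E
```

```text
clock: 12.5
tool_pos: [0.3766, 0.1971, 0.4361]
orientation: [-147.0, -25.2, -109.5]
force: [0.8, -0.4, -0.2]
opening: 0.0079
gripper_force: 30.0
clock: 13.12
tool_pos: [0.3532, 0.2249, 0.3849]
orientation: [-141.0, -24.1, -110.2]
force: [0.4, -0.3, -2.2]
opening: 0.0078
gripper_force: 30.0
turn [ 0.    0.   -0.02] shift new axes [-0.05  0.06  0.02] | cur axes [-0.05  0.06  0.02]
[  72.5   -0.4  -50.1   40.3  -71.5 -108.2] 0.007803700011981025
```

View pics/m1.png

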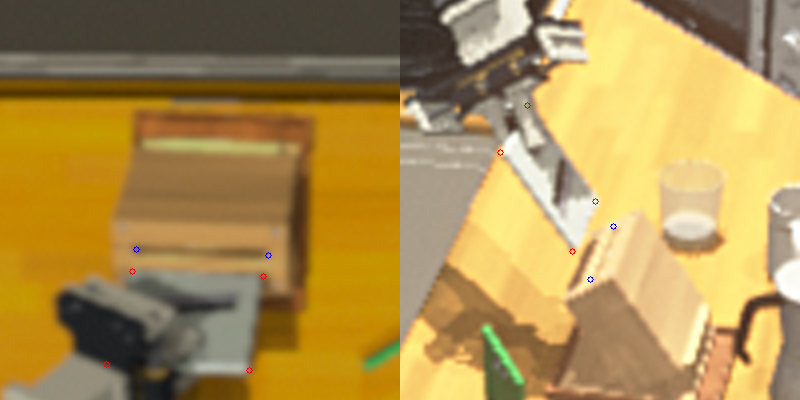

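```bash

python3 -m handwheel '[[-1,-0.3,0.06,0.5,0,0,0],[-1,-0.3,0,0.52,0,0,0],[-1,-0.1,0,0.17,0,0,0],[-1,0,0,0,0,0,0]]'
python3 -m handwheel '[[-1,-0.06,0,0.1,0,0,0],[-1,-0.06,0,0.1,0,0,0],[-1,0,0,0,0,0,0]]'
python3 -m handwheel '[[-1,-0.06,0,0.1,0,0,0],[-1,-0.06,0,0.1,0,0,0],[-1,0,0,0,0,0,0]]'
```

```text
clock: 13.78
tool_pos: [0.3717, 0.2248, 0.3555]
orientation: [-141.0, -24.1, -110.3]
force: [0.3, -0.1, -1.1]
opening: 0.0084
gripper_force: 30.0
clock: 14.15
tool_pos: [0.3748, 0.2251, 0.3504]
orientation: [-141.0, -24.1, -110.2]
force: [-0.9, 0.6, -1.5]
opening: 0.0078
gripper_force: 30.0
clock: 14.52
tool_pos: [0.3783, 0.225, 0.3455]
orientation: [-141.0, -24.1, -110.2]
force: [0.4, -0.1, -1.6]
opening: 0.0079
gripper_force: 30.0
```

```bash

python3 -m handwheel '[[-1,-0.1,0,0.17,0,0,0],[-1,-0.1,0,0.17,0,0,0],[-1,0,0,0,0,0,0]]'
python3 -m handwheel '[[-1,-0.1,0,0.17,0,0,0],[-1,-0.1,0,0.17,0,0,0],[-1,0,0,0,0,0,0]]'
python3 -m handwheel '[[-1,-0.1,0,0.17,0,0,0],[-1,-0.1,0,0.17,0,0,0],[-1,0,0,0,0,0,0]]'
python3 -c "
from plan import *
S=np.array([.5167,.141,.145]);Q=Tsl(-1.8);ax=R('z',-1.8)@R('y',-35)@[0,0,1.]
x,T,q=cur();G=x+.159*T[:,2]-S;F=R('z',-1.8)@R('y',-35);print('slot-frame of grasp',F.T@G,'stickout',(F.T@G)[2]+.012)
print('force slot frame',F.T@get_obs()['force']); need(x,Q)"
```

```text
clock: 14.9
tool_pos: [0.384, 0.2248, 0.3372]
orientation: [-141.0, -24.1, -110.2]
force: [-0.4, -0.0, -1.7]
opening: 0.0077
gripper_force: 30.0
clock: 15.28
tool_pos: [0.3896, 0.2247, 0.3292]
orientation: [-141.0, -24.1, -110.2]
force: [0.1, -0.1, -1.2]
opening: 0.0074
gripper_force: 30.0
clock: 15.65
tool_pos: [0.3953, 0.2246, 0.3211]
orientation: [-141.0, -24.1, -110.2]
force: [0.6, -0.5, -1.3]
opening: 0.0082
gripper_force: 30.0
slot-frame of grasp [-0.00061507  0.00022094  0.07770677] stickout 0.08970677259425862
force slot frame [-0.28108982 -0.45199453 -1.42295086]
turn [ 0.   -0.   -0.02] shift new axes [0. 0. 0.] | cur axes [0. 0. 0.]
```

```bash

for k in 1; do
python3 -m handwheel '[[-1,-0.1,0,0.17,0,0,0],[-1,-0.1,0,0.17,0,0,0],[-1,0,0,0,0,0,0]]'
python3 -m handwheel '[[-1,-0.1,0,0.17,0,0,0],[-1,-0.1,0,0.17,0,0,0],[-1,0,0,0,0,0,0]]'
python3 -m handwheel '[[-1,-0.1,0,0.17,0,0,0],[-1,-0.1,0,0.17,0,0,0],[-1,0,0,0,0,0,0]]'
done
cat > st.py <<'E'
from plan import *
S=np.array([.5167,.141,.145]);Q=Tsl(-1.8);F=R('z',-1.8)@R('y',-35)
o=get_obs();x,T,q=cur();G=F.T@(x+.159*T[:,2]-S);H=F.T@(x+.178*T[:,2]-S)
print('grasp',(G*1e3).round(1),'tip',(H*1e3).round(1),'f',(F.T@o['force']).round(1),'j3',q[2].round(1),'open',o['opening'])
E
python3 st.py
```

```text
clock: 16.02
tool_pos: [0.401, 0.2245, 0.313]
orientation: [-141.0, -24.1, -110.2]
force: [-0.4, -0.1, -0.2]
opening: 0.0076
gripper_force: 30.0
clock: 16.4
tool_pos: [0.4066, 0.2244, 0.305]
orientation: [-141.0, -24.1, -110.2]
force: [-0.0, 1.1, -1.9]
opening: 0.0077
gripper_force: 30.0
clock: 16.77
tool_pos: [0.4122, 0.2244, 0.2967]
orientation: [-141.1, -24.1, -110.2]
force: [-1.3, 0.0, -3.6]
opening: 0.0076
gripper_force: 30.0
grasp [-0.8  0.6 48. ] tip [-0.9 -8.9 31.5] f [-3.2 -0.  -2.2] j3 -54.8 open 0.007626894129741021
```

```bash

python3 -m handwheel '[[-1,-0.1,0,0.17,0,0,0],[-1,-0.1,0,0.17,0,0,0],[-1,0,0,0,0,0,0]]'
python3 st.py
python3 -m handwheel '[[-1,-0.1,0,0.17,0,0,0],[-1,-0.1,0,0.17,0,0,0],[-1,0,0,0,0,0,0]]'
python3 st.py
```

```text
clock: 17.15
tool_pos: [0.4178, 0.2241, 0.2886]
orientation: [-141.1, -24.1, -110.2]
force: [2.5, -0.7, -6.6]
opening: 0.0076
gripper_force: 30.1
grasp [-0.9  0.4 38.2] tip [-0.9 -9.1 21.8] f [-1.7 -0.6 -6.9] j3 -55.1 open 0.00757245702904698
clock: 17.52
tool_pos: [0.4234, 0.2241, 0.2807]
orientation: [-141.1, -24.1, -110.2]
force: [0.8, -1.0, -5.4]
opening: 0.008
gripper_force: 30.1
grasp [-0.8  0.6 28.4] tip [-0.8 -8.9 12. ] f [-2.4 -1.  -4.9] j3 -55.4 open 0.008011296403510884
```

```bash
cat > look.py <<'E'
from plan import *
import sys
S=np.array([.5167,.141,.145]);F=R('z',-1.8)@R('y',-35)
o=get_obs();x,T,_=cur();G=x+.159*T[:,2];Fi=T@np.linalg.inv(R('x',PHI)@F0)
ims=[]
for n in("top","side"):
    sn=snapshot(n);big=cv2.resize(cv2.cvtColor(sn["color"],cv2.COLOR_RGB2BGR),None,fx=6,fy=6,interpolation=cv2.INTER_CUBIC)
    for so,col in((.008,(255,0,0)),(.04,(0,0,255))):
      for y in(-.055,.055):
        cv2.circle(big,tuple(int(v) for v in (proj(sn,S+F@[0,y,so])+.5)*6),3,col,1)
    u=proj(sn,S)*6;x0=int(u[0]-200);y0=int(u[1]-250);ims.append(big[y0:y0+500,x0:x0+400])
cv2.imwrite(sys.argv[1],np.hstack(ims))
E
python3 look.py pics/l1.png; python3 st.py
```

```text
grasp [-0.8  0.7 28.5] tip [-0.8 -8.8 12. ] f [-4.1 -1.9 -6.9] j3 -55.4 open 0.008157224429542151
```

View pics/l1.png

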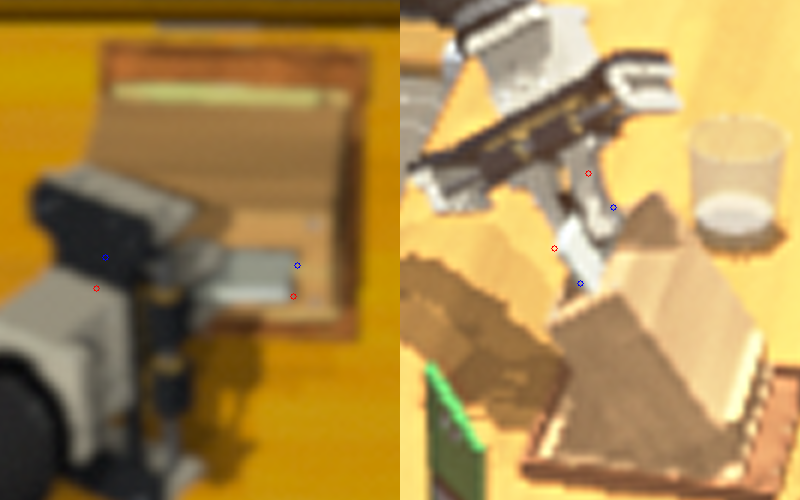

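```bash

python3 -m handwheel '[[-0.5,0,0,0,0,0,0],[-0.5,0,0,0,0,0,0],[-0.5,0.1,0,-0.17,0,0,0],[-0.5,0.2,0,-0.34,0,0,0],[-0.5,0.2,0,-0.35,0,0,0]]'
python3 -m handwheel '[[-0.5,0.2,0,-0.35,0,0,0],[-0.5,0.2,0,-0.35,0,0,0],[-1,0.02,0,-0.03,0,0,0],[-1,0,0,0,0,0,0],[-1,0,0,0,0,0,0]]'
python3 st.py
```

```text
clock: 18.25
tool_pos: [0.4088, 0.2247, 0.3022]
orientation: [-141.0, -24.1, -110.2]
force: [0.0, 0.5, -0.2]
opening: 0.0219
gripper_force: 0.0
clock: 18.88
tool_pos: [0.3971, 0.225, 0.3184]
orientation: [-141.0, -24.1, -110.2]
force: [-0.1, -0.9, -0.6]
opening: 0.0014
gripper_force: 0.0
grasp [-0.6  0.6 74.5] tip [-0.6 -8.9 58. ] f [-0.4 -0.9 -0.4] j3 -53.9 open 0.001362758418657582
```

```bash

python3 -m handwheel '[[-1,-0.2,0,0.35,0,0,0],[-1,-0.1,0,0.17,0,0,0],[-1,-0.1,0,0.17,0,0,0],[-1,0,0,0,0,0,0]]'
python3 st.py
python3 -m handwheel '[[-1,-0.1,0,0.17,0,0,0],[-1,-0.1,0,0.17,0,0,0],[-1,0,0,0,0,0,0]]'
python3 st.py
```

```text
clock: 19.38
tool_pos: [0.4088, 0.2244, 0.3019]
orientation: [-141.0, -24.2, -110.3]
force: [-1.5, -0.7, 1.0]
opening: 0.0004
gripper_force: 1.0
grasp [-0.6  0.3 54.3] tip [-0.6 -9.2 37.9] f [-0.7 -0.7  1.7] j3 -54.6 open 0.0004289599189943872
clock: 19.75
tool_pos: [0.4143, 0.2246, 0.2939]
orientation: [-141.1, -24.1, -110.2]
force: [-2.4, 0.4, 1.7]
opening: 0.0
gripper_force: 1.2
grasp [-0.7  0.9 44.4] tip [-0.7 -8.6 28. ] f [-1.   0.4  2.8] j3 -54.9 open 1.5257741305616738e-05
```

```bash

python3 -m handwheel '[[-1,-0.1,0,0.17,0,0,0],[-1,-0.1,0,0.17,0,0,0],[-1,0,0,0,0,0,0]]'
python3 st.py
python3 -m handwheel '[[-1,-0.06,0,0.1,0,0,0],[-1,0,0,0,0,0,0]]'
python3 st.py
```

```text
clock: 20.12
tool_pos: [0.42, 0.2245, 0.2858]
orientation: [-141.1, -24.1, -110.2]
force: [-1.3, -0.5, 0.5]
opening: 0.0002
gripper_force: 1.0
grasp [-0.7  0.9 34.5] tip [-0.7 -8.6 18.1] f [-0.8 -0.5  1.1] j3 -55.2 open 0.00016375071224611413
clock: 20.38
tool_pos: [0.4216, 0.2245, 0.2837]
orientation: [-141.0, -24.1, -110.2]
force: [-3.3, 0.0, 2.1]
opening: 0.0004
gripper_force: 1.8
grasp [-0.6  1.  31.9] tip [-0.6 -8.5 15.4] f [-1.5 -0.1  3.6] j3 -55.2 open 0.000419978180800984
```

```bash

python3 -m handwheel '[[-1,-0.03,0,0.05,0,0,0],[-1,-0.03,0,0.05,0,0,0]]'
python3 st.py
python3 -m handwheel '[[-1,-0.03,0,0.05,0,0,0]]'
python3 st.py
python3 -m handwheel '[[-1,-0.03,0,0.05,0,0,0]]'
python3 st.py
```

```text
clock: 20.62
tool_pos: [0.4232, 0.2245, 0.2814]
orientation: [-141.0, -24.1, -110.2]
force: [-4.8, 0.3, 3.4]
opening: 0.0005
gripper_force: 3.3
grasp [-0.5  1.1 29.1] tip [-0.5 -8.4 12.7] f [-2.   0.2  5.6] j3 -55.3 open 0.0005179876145486735
clock: 20.75
tool_pos: [0.4242, 0.2247, 0.281]
orientation: [-140.9, -24.1, -110.2]
force: [-14.7, 1.2, 18.9]
opening: 0.0002
gripper_force: 12.1
grasp [ 0.3  1.2 28.2] tip [ 0.3 -8.3 11.8] f [-1.2  0.8 23.9] j3 -55.3 open 0.00018838377624624927
clock: 20.88
tool_pos: [0.4251, 0.2248, 0.2809]
orientation: [-140.8, -24.1, -110.3]
force: [-25.8, 3.0, 30.7]
opening: 0.0004
gripper_force: 19.6
grasp [ 1.4  1.2 27.7] tip [ 1.4 -8.3 11.3] f [-3.6  2.2 40. ] j3 -55.3 open 0.0003638916402770702
```

A hard stop came with the top edge at about 8 mm, which is the home depth. I'll back off and take one last look.

```bash

python3 -m handwheel '[[-1,0.1,0,-0.17,0,0,0],[-1,0.5,0,-0.86,0,0,0],[-1,0.5,0,-0.86,0,0,0],[-1,-0.2,0.6,-0.7,0,0,0],[-1,-0.4,0.4,-0.8,0,0,0]]'
python3 -m handwheel '[[-1,-0.7,0,-0.7,0,0,0],[-1,-0.7,0,-0.7,0,0,0],[-1,-0.7,0,-0.7,0,0,0],[-1,-0.7,0,-0.7,0,0,0],[-1,0,0,0,0,0,0]]'
python3 st.py; python3 look.py pics/l2.png
```

```text
clock: 21.5
tool_pos: [0.3592, 0.2584, 0.3302]
orientation: [-141.1, -24.0, -110.2]
force: [0.8, 0.6, 0.2]
opening: 0.0001
gripper_force: 0.0
clock: 22.12
tool_pos: [0.3482, 0.3561, 0.351]
orientation: [-141.0, -24.0, -110.1]
force: [-0.1, 0.7, -1.1]
opening: 0.0001
gripper_force: 0.0
grasp [-25.3 130.5 131.4] tip [-25.3 121.1 114.9] f [-0.7  0.7 -0.9] j3 -40.2 open 0.0001195101755291455
```

View pics/l2.png

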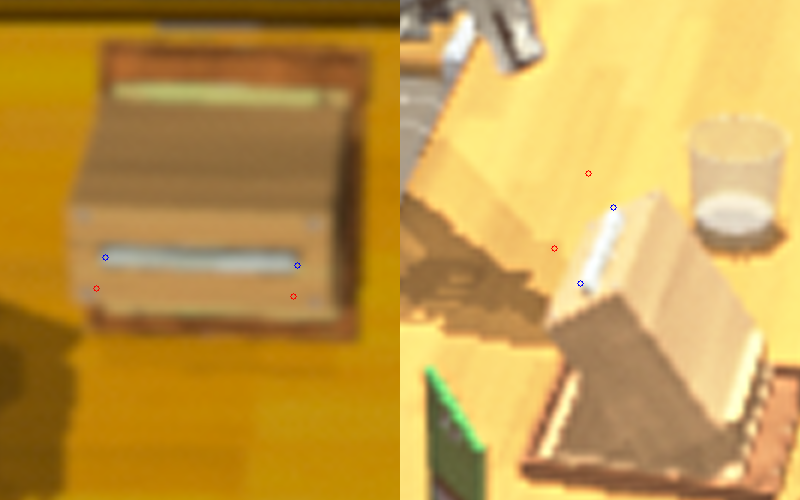

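The last picture shows only the insert's short white top edge above the slot. It is level and lies on the 8 mm markers at both ends: (105,257)–(297,265) and (580,283)–(613,207).

```bash
python3 -c "
from plant import *
print(close_job())"
```

```text
the job is handed in; nothing more can be done
None
```

The wide insert is fully home in the slanted block, sticking out about 8 mm and level; the narrow one was left in the stand, no contact with anything else was felt, and the job was handed in after about 22 s.

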